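# Press a circuit board home behind the sprung rail of a rework holder

### The job

Pick up the circuit board that carries the finned heat sink and slide its plain long edge (the one without connectors) in under the lip of the rail at the far end of the board holder, until the sprung bar hidden behind the lip is pushed fully back to its stop. Push gently so that the board is not strained, keep the board square and flat, and leave the other things on the bench as they are. Finish while still holding the board pressed home, as if a colleague were now doing up the thumbscrews: do not let go.

Things in the scene. Friction and masses are not known exactly. Their poses are not given: they have to be found in the camera images.
- board: loose green circuit board lying flat: 90 mm along its x, 120 mm along its y, 4 mm thick, 0.2 to 0.35 kg. Origin: centre of its underside; z up. A row of black connectors 12 mm tall (11 mm deep) runs along its -x long edge and cannot pass under the lip; the +x long edge is plain and goes in first
- board_sink (a point): top centre of the finned aluminium heat sink, 36 mm straight above the board's origin. The sink is 44 mm (board's x) x 36 mm (y), stands 32 mm above the board's top and is the part to grip, across its 36 mm
- board_edge (a point): middle of the board's plain long edge, at the underside: 45 mm along +x from the board's origin
- holder: fixed dark preheater box, 230 x 210 mm, 45 mm high, with a board holder on top. Origin at work-surface height, z up; +x is the way a board is pushed in, roughly away from the robot. Two steel support bars lie along x at y = -45 and +45 mm, 12 mm wide, from x = -100 to +80 mm, tops 55 mm above the work surface. A rail with a lip crosses the +x end
- lip (a point): middle of the lip's front lower edge, at (50, 0, 63) mm in the holder's frame. The aluminium lip, 6 mm thick, overhangs the bars from x = 50 to 90 mm: a slot 8 mm high, closed at the back and, at the sides, by cheeks 136 mm apart, centred on y = 0. Two 16 mm thumbscrews stand on the lip, tops at 85 mm
- stop_bar (a joint): how far the sprung stop bar hidden under the lip is pushed in, m: 0 at rest (its face then 4 mm behind the lip's front edge), 0.008 at its hard stop (face 12 mm behind the lip's front edge). It moves along the holder's +x; the spring takes 3 N to start and 8 N at the hard stop and pushes the board back out if the push is eased
- spare_board: bystander: loose green circuit board 80 x 100 x 4 mm with NO heat sink, only flat chips and two connector blocks; may lie where the other board could have lain
- solder_spool: bystander: loose grey spool standing upright, 56 mm across, 40 mm high
- flux_bottle: bystander: loose white bottle, 36 mm across, 85 mm high
- screwdriver: bystander: loose screwdriver, 160 mm long, lying down
- parts_tray: bystander: loose black divided tray 120 x 90 x 25 mm
- tip_tin: bystander: loose open steel tin, 60 mm across, 35 mm high
- multimeter: bystander: loose grey multimeter 140 x 75 x 32 mm

How it is judged:
On the way, in this order (a step that is already met when the one before it is completed fails the run):
1. the board is lifted off the bench in the gripper (height (world z) of board above 0.03 m and contact force between the fingers and board above 1 N), for 0.1 s.
2. its plain edge is behind the lip (x of board_edge in the frame of holder above 0.052 m and z of board_edge in the frame of holder between 0.05 and 0.064 m and y of board_edge in the frame of holder between -0.02 and 0.02 m and angle between the x axis of board and the x axis of holder, either way round below 0.08 rad and angle between board's own z axis and vertical below 0.08 rad), for 0.1 s.
At the end, for the whole second after the job is handed in: For the last second the board's plain edge keeps the sprung bar pushed in over 6.8 of its 8 mm, lying under the lip over 9.5 mm behind its front, within 20 mm of the rail's middle; board square and flat within 0.08 rad, at rest, gripper touching it with over 2 N (value of joint stop_bar above 0.0068 m and x of board_edge in the frame of holder above 0.0595 m and z of board_edge in the frame of holder between 0.05 and 0.064 m and y of board_edge in the frame of holder between -0.02 and 0.02 m and angle between the x axis of board and the x axis of holder, either way round below 0.08 rad and angle between board's own z axis and vertical below 0.08 rad and contact force between the fingers and board above 2 N and linear speed of board below 0.02 m/s); the arm keeps its last pose, push and grip.
It fails at once if the board is strained: pressed on the holder with more than 50 N (contact force between board and holder above 50 N).
It fails at once if a bystander is moved by more than 25 mm (distance of any of spare_board, solder_spool, flux_bottle, screwdriver, parts_tray, tip_tin, multimeter from where it was at the start of the episode above 0.025 m).
It also fails if it takes over 51 s, if anything falls off the work surface, if the arm or the gripper's body presses on something with over 40 N, if the wrist force passes 120 N, or if a joint passes its speed limit or range.

### The arm

A 7-joint arm with a two-finger parallel gripper is mounted at the origin on the work surface. World frame = base frame: x ahead of the robot, y to its left, z up, the work surface at z = 0. Lengths are in m, angles in rad, forces in N, time in s.
With the tool pointing down it reaches from about 0.4 to 0.9 m from the base axis. Payload 5.5 kg.
Tool frame: the origin (TCP) lies midway between the tips of the shut fingers; the grasp point (between the pads) lies 19 mm behind it (r.hold_point_z is the distance from the TCP to the grasp point, in m); z points along the fingers, y is the line along which they close (so a half turn about z gives the same grasp; the last joint's range is limited). The gripper opens to 92 mm and grips with 3 to 60 N. Pads are 19 mm wide; open, the fingers measure 130 mm over their backs; the gripper's body (75 mm by 190 mm) begins 47 mm behind the grasp point.
Start: joints at [1.589, 0.501, -0.427, 1.55, 0.221, 1.138, -0.21], TCP at [0.158, -0.631, 0.227] pointing down, gripper open.
Joint ranges: [-2.88, 2.88], [-0.31, 2.03], [-1.54, 1.56], [0.2, 2.42], [-1.41, 4.55], [0.19, 2.02], [-2.57, 2.57]. Speed limits (rad/s): [2.57, 2.57, 3.14, 3.14, 3.14, 3.14, 3.14].

### API

Orientations are given as a rotation vector (axis times angle).
In Python, from workcell import r gives the robot as it stands. The module is installed in compiled form; this text tells all that it offers.
- The arm moves only by the tool play_rows, never from a script. Its argument "series" is a list of rows, each an object with "hand": the closure, from 0 (fully open) to 1 (shut); "xyz": the shift along the tool's x, y, z in m, a list of three; "turn": the turn about the tool's z in degrees. In form: [{"hand": hand, "xyz": [x, y, z], "turn": turn}, ...]. A call has exactly 10 rows; each row is the pose to reach, as a shift and turn from the pose commanded when the call began, along the tool's axes at that moment; what a row does not reach only later rows make up. A row lasts 1/8 s, in which the tool goes at most 62.5 mm and 10.7 degrees, less where a joint would pass 70% of its speed; a pose out of reach is approached as far as the arm can. A call with a gripper value outside its range is refused whole. The fingers move at their own pace and stop on an object; "force" is the grip in N (left out, the last holds). Time passes only in rows, so rows that repeat a pose let the fingers close, or fill a call up. It gives the time, the measured TCP pose, the force, the opening and the grip force at its end, in the units of the state.
- r.read_state(): the state, without advancing time (a new reading comes with each control period).
- r.grab_frame(name): name is "side" or "top"; returns the picture (420x560x3 uint8, blue, green, red); there is no depth.
- r.camera_params(name): a dict with "fx", "fy", "cx", "cy" (pixels), "pose" (4x4, takes a point from camera to world coordinates). Camera axes: x right, y down, z forward; pixel columns grow to the right and rows downward; lengths in m; the calibration is good to about 2 mm. A picture is of the moment at which its call begins. camera_params takes no time and is no camera call.
- r.close_job(): hands the job in; it is judged then, once.
The state is a dict: "clock": time; "joint_pos": joint angles; "dq": joint speeds; "effort": joint torques, N m; "eef_pos": TCP position; "tool_rot": TCP orientation; "force": force on the tool from outside, world axes, zero at the start; "moment": the same for the moment, N m; "gripper_width": finger opening in m; "grasp_force": force on a finger pad.
Only numpy, scipy, OpenCV 4.12 (cv2) and the standard library are available. Lean on these libraries where they do the work, as an engineer would, in place of code of your own. Each camera call takes 0.05 s, during which the arm holds its last target. There are 200 camera calls.

## Working session

There is one attempt and no reset: what is moved stays moved. The work goes in short steps, Python scripts to look and compute and a tool call to move; the robot and the scene stay as the last step left them, time stands still between calls to the robot, and variables do not carry over. Pictures are saved under pics/ and viewed, at most 10 in all, crops included, and the job is handed in when it is done.

Besides the shell and the picture viewer there is one more tool, called after ">>>" by a JSON object that holds its "name" and its "arguments". play_rows: Moves the arm, as the interface text tells. Its arguments: {"type":"object","properties":{"series":{"type":"array"},"force":{"type":"number"}},"required":["series"]}

```bash
mkdir -p pics; python3 - <<'E'
from workcell import r
import cv2,numpy as np
for n in("top","side"):
    im=r.grab_frame(n);cv2.imwrite(f"pics/{n}0.png",im)
    p=r.camera_params(n);print(n,p["fx"],p["cx"],p["cy"],np.round(p["pose"],3).tolist())
s=r.read_state();print(s["clock"],s["eef_pos"],s["tool_rot"],s["force"],s["gripper_width"],r.hold_point_z)
E
```

```text
top 528.3795134643182 277.6111120708791 211.4935329286558 [[-0.009, -0.997, 0.076, 0.408], [-1.0, 0.011, 0.025, -0.015], [-0.026, -0.076, -0.997, 1.613], [0.0, 0.0, 0.0, 1.0]]
side 467.0923314446569 274.6073735869232 215.51654194427863 [[0.987, -0.122, 0.102, 0.387], [-0.159, -0.755, 0.636, -0.801], [-0.001, -0.644, -0.765, 1.006], [0.0, 0.0, 0.0, 1.0]]
0.1 [ 0.15730514 -0.63001648  0.22577882] [-3.11632458e+00 -3.83376655e-01  2.32968410e-04] [ 0.67243708  0.22556391 -0.47731258] 0.0915963704611755 0.0188
```

View pics/top0.png

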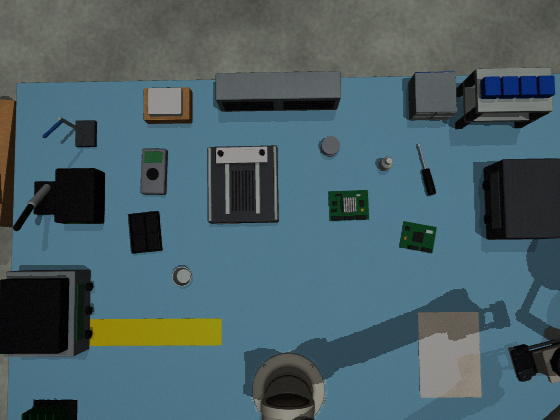

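View pics/side0.png

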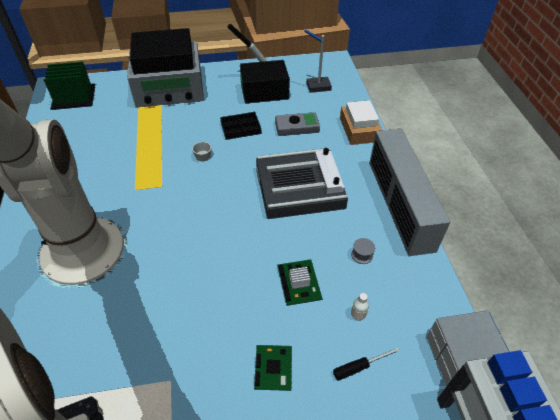

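The top view shows the sink board at about (348,205) and the holder at (243,184), with its lip at the top (far end, row 155). The side view shows the same board at (300,282), with dark connectors apparently on its left (robot) side. Next I'll measure with masks and zoomed crops.

```bash
cat > h.py <<'E'
import cv2,numpy as np
from workcell import r
def ray(n,uv,z):
    p=r.camera_params(n);T=np.array(p["pose"])
    d=T[:3,:3]@[(uv[0]-p["cx"])/p["fx"],(uv[1]-p["cy"])/p["fy"],1]
    return T[:3,3]+d*(z-T[2,3])/d[2]
def rect(n,m,z):
    c=max(cv2.findContours(m,cv2.RETR_EXTERNAL,cv2.CHAIN_APPROX_NONE)[0],key=cv2.contourArea)
    w=np.array([ray(n,q,z)[:2] for q in c[:,0].astype(float)],np.float32)
    return cv2.minAreaRect((w*1000).astype(np.float32)), c[:,0].min(0),c[:,0].max(0)
def win(m,x0,x1,y0,y1):
    o=np.zeros_like(m);o[y0:y1,x0:x1]=m[y0:y1,x0:x1];return o
E
python3 - <<'E'
from h import *
t=cv2.imread("pics/top0.png");s=cv2.imread("pics/side0.png")
A=cv2.resize(t[180:230,318:385],None,fx=6,fy=6,interpolation=cv2.INTER_CUBIC)
B=cv2.resize(s[250:315,265:335],None,fx=5,fy=5,interpolation=cv2.INTER_CUBIC)
C=cv2.resize(t[140:230,200:285],None,fx=4.5,fy=4.5,interpolation=cv2.INTER_CUBIC)
H=max(a.shape[0] for a in(A,B,C));f=lambda a:cv2.copyMakeBorder(a,0,H-a.shape[0],0,8,0)
o=np.hstack([f(A),f(C)]);o=o[:600,:800];print(o.shape);cv2.imwrite("pics/crop1.png",o);cv2.imwrite("pics/crop2.png",B)
def notblue(im):
    h=cv2.cvtColor(im,cv2.COLOR_BGR2HSV);return ((h[...,0]<88)|(h[...,0]>112)|(h[...,1]<70)).astype(np.uint8)*255
def green(im):
    h=cv2.cvtColor(im,cv2.COLOR_BGR2HSV);return ((h[...,0]>40)&(h[...,0]<85)&(h[...,1]>90)).astype(np.uint8)*255
def white(im):
    h=cv2.cvtColor(im,cv2.COLOR_BGR2HSV);return ((h[...,2]>95)&(h[...,1]<60)).astype(np.uint8)*255
k=np.ones((5,5),np.uint8)
print("board nb",rect("top",win(notblue(t),322,380,182,228),.004))
print("board green",rect("top",cv2.morphologyEx(win(green(t),322,380,182,228),cv2.MORPH_CLOSE,k),.004))
print("sink top",rect("top",cv2.morphologyEx(win(white(t),335,362,190,218),cv2.MORPH_CLOSE,k),.036))
print("sink side",rect("side",cv2.morphologyEx(win(white(s),280,320,258,300),cv2.MORPH_CLOSE,k),.036))
print("board side green",rect("side",cv2.morphologyEx(win(green(s),270,330,255,312),cv2.MORPH_CLOSE,k),.004))
print("holder nb",rect("top",win(notblue(t),200,285,138,230),.045))
print("lip",rect("top",win(white(t),212,272,140,168),.069))
for a,b in((218,235),(248,265)): print("bar",rect("top",win(white(t),a,b,168,218),.055))
E
```

```text
(405, 800, 3)
board nb (((549.050048828125, -189.90328979492188), (90.66736602783203, 120.83954620361328), 1.4995754957199097), array([328, 190], dtype=int32), array([368, 220], dtype=int32))
board green (((548.8167724609375, -190.19834899902344), (90.03253173828125, 120.243896484375), 1.4234989881515503), array([328, 190], dtype=int32), array([368, 220], dtype=int32))
sink top (((548.7701416015625, -190.28932189941406), (32.78417205810547, 42.12504959106445), 88.91217803955078), array([344, 197], dtype=int32), array([355, 211], dtype=int32))
sink side (((545.147216796875, -198.45901489257812), (47.46784210205078, 53.72578430175781), 1.6591768264770508), array([290, 267], dtype=int32), array([309, 287], dtype=int32))
board side green (((547.0961303710938, -190.35415649414062), (87.91571044921875, 119.87227630615234), 1.4925168752670288), array([279, 260], dtype=int32), array([321, 304], dtype=int32))
holder nb (((611.2210693359375, 128.74191284179688), (232.09112548828125, 207.72732543945312), 0.03489542752504349), array([208, 146], dtype=int32), array([277, 223], dtype=int32))
lip (((689.3815307617188, 131.05067443847656), (148.80877685546875, 59.81264114379883), 89.16290283203125), array([216, 147], dtype=int32), array([266, 167], dtype=int32))
bar (((591.93359375, 174.29116821289062), (11.921470642089844, 134.80435180664062), 89.89376831054688), array([225, 168], dtype=int32), array([229, 213], dtype=int32))
bar (((592.3045654296875, 84.90290832519531), (11.919628143310547, 131.58018493652344), 89.64523315429688), array([255, 168], dtype=int32), array([259, 212], dtype=int32))
```

View pics/crop1.png

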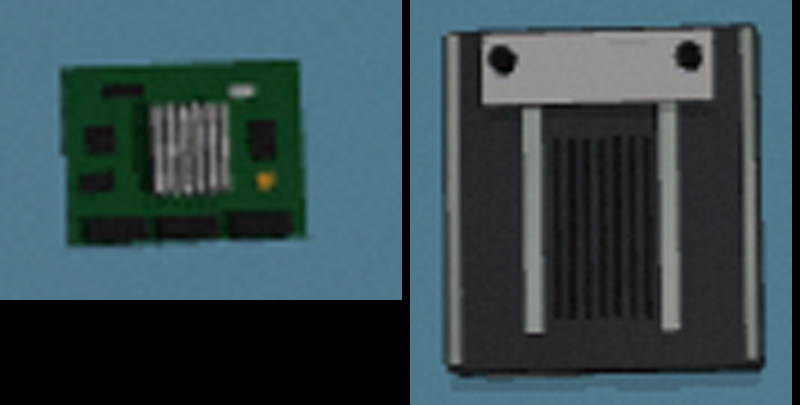

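View pics/crop2.png

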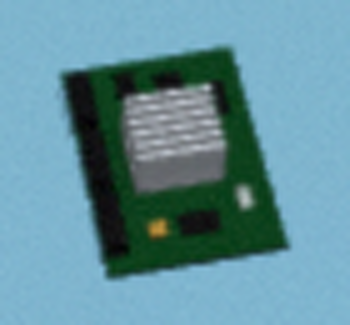

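The crops confirm it: the connectors are on the robot side, so the plain edge faces +x. Board centre is (0.549,-0.190), size reads 90×120, yaw about 1.5°. Next I'll fit the holder's yaw with sub-pixel lines and compute the first move.

```bash
cat >> h.py <<'E'
def holder(im):
    g=cv2.cvtColor(im,cv2.COLOR_BGR2GRAY).astype(float);out=[]
    for a,b in((220,234),(250,264)):
        P=[]
        for v in range(170,210):
            w=np.clip(g[v,a:b]-70,0,None);P.append(ray("top",((w*np.arange(a,b)).sum()/w.sum(),v),.055)[:2])
        P=np.array(P);k,c=np.polyfit(P[:,0],P[:,1],1);out.append((np.degrees(np.arctan(k)),P.mean(0).round(4)))
    def row(cols):
        P=[]
        for u in cols:
            col=g[157:170,u];d=np.clip(-np.diff(col),0,None);P.append(ray("top",(u,157.5+(d*np.arange(12)).sum()/d.sum()),.066)[:2])
        return np.array(P)
    P=row([*range(232,253)]);k,c=np.polyfit(P[:,1],P[:,0],1);out.append(("lip front",-np.degrees(np.arctan(k)),P.mean(0).round(4)))
    return out
def toolmove(xyz,yaw):
    from scipy.spatial.transform import Rotation as R
    s=r.read_state();q=R.from_rotvec(s["tool_rot"]).as_matrix()
    y=np.degrees(np.arctan2(q[1,0],q[0,0]));d=q.T@(np.array(xyz)-s["eef_pos"])
    return "eef",np.round(s["eef_pos"],4),"yaw",round(y,2),"tilt",np.round(q[:,2],3),"shift",np.round(d,4),"turn",round(y-yaw,2),"F",np.round(s["force"],1),"w",s["gripper_width"],s["grasp_force"],"t",s["clock"]
E
python3 - <<'E'
from h import *
t=cv2.imread("pics/top0.png")
for o in holder(t):print(o)
h=cv2.cvtColor(t,cv2.COLOR_BGR2HSV);m=((h[...,0]>40)&(h[...,0]<85)&(h[...,1]>90)).astype(np.uint8)
A=[];B=[]
for u in range(332,366):
    v=np.where(m[182:228,u])[0]+182
    if len(v):A.append(ray("top",(u,v.min()-.5),.004)[:2])
A=np.array(A);print("board far edge yaw",-np.degrees(np.polyfit(A[:,1],A[:,0],1)[0]*1),A.mean(0))
for u,v in((220.5,153),(263,152)):pass
print(*toolmove((.5485,-.1902,.15),1.5))
E
```

```text
(np.float64(0.7212629934502828), array([0.5948, 0.1747]))
(np.float64(0.6119431434236378), array([0.5936, 0.0844]))
('lip front', np.float64(0.6370064577882931), array([0.674 , 0.1282]))
board far edge yaw 1.387289163150386 [ 0.59398867 -0.1916208 ]
eef [ 0.1573 -0.63    0.2258] yaw 14.03 tilt [-0.     0.002 -1.   ] shift [ 0.4861 -0.3318  0.0764] turn 12.53 F [ 0.7  0.2 -0.5] w 0.0915963704611755 0.0 t 0.1
```

>>> {"name": "play_rows", "arguments": {"series": [{"hand": 0,"xyz": [0.03,-0.02,0],"turn": 1},{"hand": 0,"xyz": [0.08,-0.055,0],"turn": 3},{"hand": 0,"xyz": [0.13,-0.09,0],"turn": 5},{"hand": 0,"xyz": [0.18,-0.125,0],"turn": 7},{"hand": 0,"xyz": [0.23,-0.16,0],"turn": 9},{"hand": 0,"xyz": [0.285,-0.195,0],"turn": 11},{"hand": 0,"xyz": [0.34,-0.23,0.02],"turn": 12.5},{"hand": 0,"xyz": [0.39,-0.265,0.04],"turn": 12.5},{"hand": 0,"xyz": [0.44,-0.3,0.06],"turn": 12.5},{"hand": 0,"xyz": [0.486,-0.332,0.076],"turn": 12.5}], "force": 40}}

```text
clock: 1.35
eef_pos: [0.5445, -0.1949, 0.1518]
tool_rot: [3.141, 0.041, -0.001]
force: [0.6, -1.4, 0.2]
gripper_width: 0.0916
grasp_force: 0.0
```

```bash
python3 - <<'E'
from h import *
print(*toolmove((.5485,-.1902,.0095),1.5))
E
```

```text
eef [ 0.5445 -0.1949  0.1518] yaw 1.49 tilt [-0.001 -0.    -1.   ] shift [ 0.0042 -0.0046  0.1423] turn -0.01 F [ 0.6 -1.4  0.2] w 0.09160047258104706 0.0 t 1.35
```

>>> {"name": "play_rows", "arguments": {"series": [{"hand": 0,"xyz": [0,0,0.01],"turn": 0},{"hand": 0,"xyz": [0,0,0.035],"turn": 0},{"hand": 0,"xyz": [0,0,0.06],"turn": 0},{"hand": 0,"xyz": [0,0,0.085],"turn": 0},{"hand": 0,"xyz": [0,0,0.105],"turn": 0},{"hand": 0,"xyz": [0,0,0.12],"turn": 0},{"hand": 0,"xyz": [0,0,0.13],"turn": 0},{"hand": 0,"xyz": [0,0,0.137],"turn": 0},{"hand": 0,"xyz": [0,0,0.14],"turn": 0},{"hand": 0,"xyz": [0,0,0.14],"turn": 0}]}}

```text
clock: 2.6
eef_pos: [0.5441, -0.1961, 0.013]
tool_rot: [3.141, 0.042, 0.001]
force: [0.3, 0.3, -0.2]
gripper_width: 0.0918
grasp_force: 0.0
```

```bash
python3 - <<'E'
from h import *
print(*toolmove((.5485,-.1902,.0095),1.5))
im=r.grab_frame("side");cv2.imwrite("pics/s1.png",cv2.resize(im[200:330,220:370],None,fx=4,fy=4,interpolation=cv2.INTER_CUBIC))
E
```

```text
eef [ 0.5441 -0.1961  0.013 ] yaw 1.53 tilt [ 0. -0. -1.] shift [ 0.0046 -0.0058  0.0035] turn 0.03 F [ 0.3  0.3 -0.2] w 0.09182249998149249 0.0 t 2.6
```

View pics/s1.png

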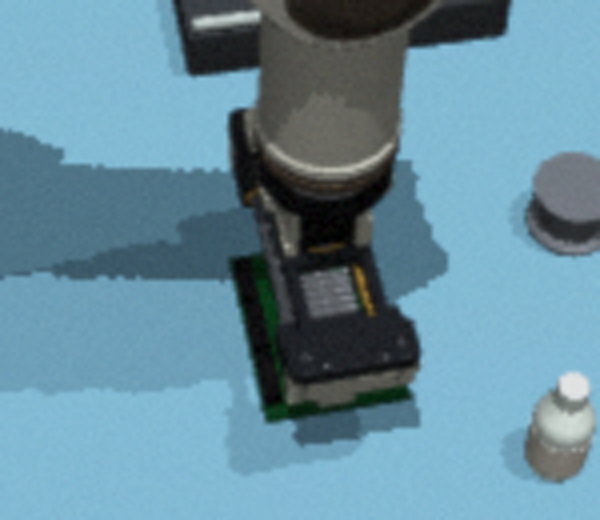

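The view shows the fingers straddling the sink at about (335,290). The measured pose sits a steady 4–6 mm off the commanded one, so I'll correct that and then grip.

>>> {"name": "play_rows", "arguments": {"series": [{"hand": 0,"xyz": [0.002,-0.003,0.001],"turn": 0},{"hand": 0,"xyz": [0.0045,-0.006,0.0035],"turn": 0},{"hand": 0,"xyz": [0.0045,-0.006,0.0035],"turn": 0},{"hand": 0,"xyz": [0.0045,-0.006,0.0035],"turn": 0},{"hand": 0.3,"xyz": [0.0045,-0.006,0.0035],"turn": 0},{"hand": 0.6,"xyz": [0.0045,-0.006,0.0035],"turn": 0},{"hand": 0.8,"xyz": [0.0045,-0.006,0.0035],"turn": 0},{"hand": 1,"xyz": [0.0045,-0.006,0.0035],"turn": 0},{"hand": 1,"xyz": [0.0045,-0.006,0.0035],"turn": 0},{"hand": 1,"xyz": [0.0045,-0.006,0.0035],"turn": 0}]}}

```text
clock: 3.9
eef_pos: [0.5482, -0.19, 0.0094]
tool_rot: [-3.141, -0.042, -0.0]
force: [0.3, 0.8, 0.4]
gripper_width: 0.0362
grasp_force: 0.2
```

```bash
python3 - <<'E'
from h import *
print(*toolmove((.5485,-.1902,.0095),1.5))
E
```

```text
eef [ 0.5482 -0.19    0.0094] yaw 1.53 tilt [ 0.  0. -1.] shift [ 0.0002  0.0003 -0.0001] turn 0.03 F [0.3 0.8 0.4] w 0.03623953860108475 0.2068719221279025 t 3.9
```

>>> {"name": "play_rows", "arguments": {"series": [{"hand": 1,"xyz": [0,0,0],"turn": 0},{"hand": 1,"xyz": [0,0,0],"turn": 0},{"hand": 1,"xyz": [0,0,0],"turn": 0},{"hand": 1,"xyz": [0,0,-0.004],"turn": 0},{"hand": 1,"xyz": [0,0,-0.012],"turn": 0},{"hand": 1,"xyz": [0,0,-0.025],"turn": 0},{"hand": 1,"xyz": [0,0,-0.045],"turn": 0},{"hand": 1,"xyz": [0,0,-0.065],"turn": 0},{"hand": 1,"xyz": [0,0,-0.08],"turn": 0},{"hand": 1,"xyz": [0,0,-0.09],"turn": 0}]}}

```text
clock: 5.15
eef_pos: [0.5487, -0.1902, 0.1009]
tool_rot: [3.141, 0.042, 0.002]
force: [-0.3, -0.1, -2.4]
gripper_width: 0.0357
grasp_force: 40.0
```

```bash
python3 - <<'E'
from h import *
print(*toolmove((.603,.1297,.1095),0.65))
E
```

```text
eef [ 0.5487 -0.1902  0.1009] yaw 1.52 tilt [ 0.001 -0.001 -1.   ] shift [ 0.0628 -0.3184 -0.0087] turn 0.87 F [-0.3 -0.1 -2.4] w 0.035703813879926535 39.99948263168335 t 5.15
```

>>> {"name": "play_rows", "arguments": {"series": [{"hand": 1,"xyz": [0.002,-0.01,-0.005],"turn": 0},{"hand": 1,"xyz": [0.008,-0.04,-0.009],"turn": 0.2},{"hand": 1,"xyz": [0.016,-0.085,-0.009],"turn": 0.4},{"hand": 1,"xyz": [0.026,-0.13,-0.009],"turn": 0.6},{"hand": 1,"xyz": [0.036,-0.18,-0.009],"turn": 0.9},{"hand": 1,"xyz": [0.045,-0.225,-0.009],"turn": 0.9},{"hand": 1,"xyz": [0.053,-0.265,-0.009],"turn": 0.9},{"hand": 1,"xyz": [0.059,-0.298,-0.009],"turn": 0.9},{"hand": 1,"xyz": [0.062,-0.313,-0.009],"turn": 0.9},{"hand": 1,"xyz": [0.063,-0.318,-0.009],"turn": 0.9}]}}

```text
clock: 6.4
eef_pos: [0.6023, 0.1304, 0.1079]
tool_rot: [3.141, 0.019, -0.001]
force: [0.1, -1.3, -3.0]
gripper_width: 0.0358
grasp_force: 40.0
```

```bash
python3 - <<'E'
from h import *
print(*toolmove((.603,.1297,.0665),0.65))
im=r.grab_frame("top");cv2.imwrite("pics/t2.png",cv2.resize(im[130:250,180:310],None,fx=5,fy=5,interpolation=cv2.INTER_CUBIC))
E
```

```text
eef [0.6023 0.1304 0.1079] yaw 0.71 tilt [-0.001 -0.    -1.   ] shift [0.0008 0.0007 0.0414] turn 0.06 F [ 0.1 -1.3 -3. ] w 0.03583861163864276 39.999184012413025 t 6.4
```

View pics/t2.png

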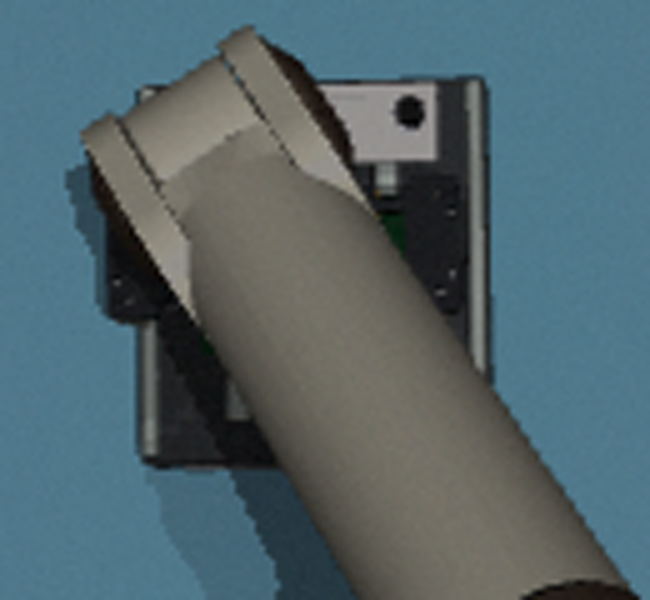

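The top view shows the board's green front edge near crop (395,212), square and about 25 mm short of the lip front (crop row 160). I'll lower it to slot height.

>>> {"name": "play_rows", "arguments": {"series": [{"hand": 1,"xyz": [0.0005,0.0005,0.005],"turn": 0},{"hand": 1,"xyz": [0.0005,0.0005,0.012],"turn": 0},{"hand": 1,"xyz": [0.0005,0.0005,0.02],"turn": 0},{"hand": 1,"xyz": [0.0005,0.0005,0.027],"turn": 0},{"hand": 1,"xyz": [0.0005,0.0005,0.033],"turn": 0},{"hand": 1,"xyz": [0.0005,0.0005,0.037],"turn": 0},{"hand": 1,"xyz": [0.0005,0.0005,0.04],"turn": 0},{"hand": 1,"xyz": [0.0005,0.0005,0.0415],"turn": 0},{"hand": 1,"xyz": [0.0005,0.0005,0.0415],"turn": 0},{"hand": 1,"xyz": [0.0005,0.0005,0.0415],"turn": 0}]}}

```text
clock: 7.7
eef_pos: [0.6034, 0.1291, 0.0671]
tool_rot: [-3.141, -0.017, -0.001]
force: [0.3, -0.7, -2.7]
gripper_width: 0.0358
grasp_force: 40.0
```

```bash
python3 - <<'E'
from h import *
print(*toolmove((.603,.1297,.0664),0.65))
im=r.grab_frame("side");cv2.imwrite("pics/s2.png",cv2.resize(im[120:230,230:370],None,fx=5,fy=5,interpolation=cv2.INTER_CUBIC))
E
```

```text
eef [0.6034 0.1291 0.0671] yaw 0.63 tilt [ 0.  0. -1.] shift [-0.0004 -0.0006  0.0007] turn -0.02 F [ 0.3 -0.7 -2.7] w 0.03578432739064125 39.99936819076538 t 7.7
```

View pics/s2.png

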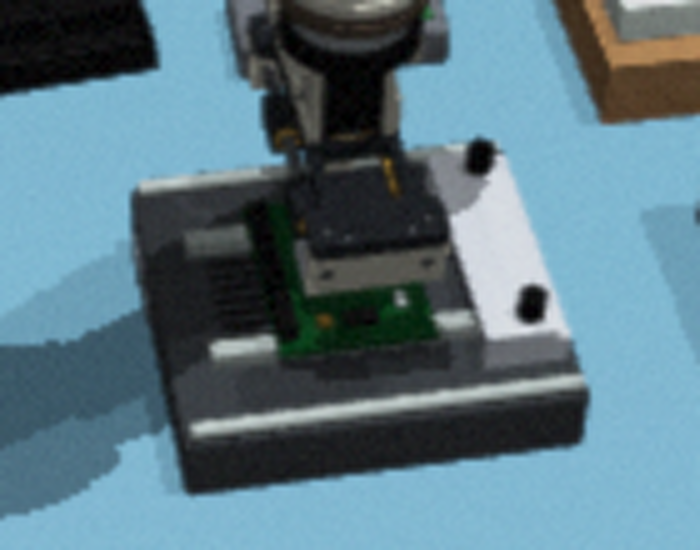

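The side view shows the board flat, square over the bars and level, with its front edge (435,310) short of the lip (480,330). Now I'll advance it.

>>> {"name": "play_rows", "arguments": {"series": [{"hand": 1,"xyz": [0.001,0,0.0007],"turn": 0},{"hand": 1,"xyz": [0.004,0,0.0007],"turn": 0},{"hand": 1,"xyz": [0.008,0,0.0007],"turn": 0},{"hand": 1,"xyz": [0.012,0,0.0007],"turn": 0},{"hand": 1,"xyz": [0.016,0,0.0007],"turn": 0},{"hand": 1,"xyz": [0.019,0,0.0007],"turn": 0},{"hand": 1,"xyz": [0.022,0,0.0007],"turn": 0},{"hand": 1,"xyz": [0.024,0,0.0007],"turn": 0},{"hand": 1,"xyz": [0.026,0,0.0007],"turn": 0},{"hand": 1,"xyz": [0.028,0,0.0007],"turn": 0}]}}

```text
clock: 9.0
eef_pos: [0.6313, 0.1294, 0.0661]
tool_rot: [3.142, 0.017, -0.0]
force: [0.2, 0.4, -2.3]
gripper_width: 0.036
grasp_force: 40.0
```

>>> {"name": "play_rows", "arguments": {"series": [{"hand": 1,"xyz": [0,0,0],"turn": 0},{"hand": 1,"xyz": [0.0005,0,0],"turn": 0},{"hand": 1,"xyz": [0.001,0,0],"turn": 0},{"hand": 1,"xyz": [0.0015,0,0],"turn": 0},{"hand": 1,"xyz": [0.002,0,0],"turn": 0},{"hand": 1,"xyz": [0.0025,0,0],"turn": 0},{"hand": 1,"xyz": [0.003,0,0],"turn": 0},{"hand": 1,"xyz": [0.0035,0,0],"turn": 0},{"hand": 1,"xyz": [0.004,0,0],"turn": 0},{"hand": 1,"xyz": [0.004,0,0],"turn": 0}]}}

```text
clock: 10.25
eef_pos: [0.6349, 0.1295, 0.0659]
tool_rot: [3.142, 0.017, -0.001]
force: [-5.0, 1.0, -1.7]
gripper_width: 0.036
grasp_force: 40.0
```

```bash
python3 - <<'E'
from h import *
print(*toolmove((.6415,.1299,.0664),0.65))
E
```

```text
eef [0.6349 0.1295 0.0659] yaw 0.63 tilt [-0.001 -0.    -1.   ] shift [ 0.0066 -0.0004 -0.0005] turn -0.02 F [-5.   1.  -1.7] w 0.0359613715263618 40.00638127326965 t 10.25
```

A spring-like 5 N, so the bar has been met where it should be. I'll carry on slowly.

>>> {"name": "play_rows", "arguments": {"series": [{"hand": 1,"xyz": [0.0005,0,0],"turn": 0},{"hand": 1,"xyz": [0.001,0,0],"turn": 0},{"hand": 1,"xyz": [0.0015,0,0],"turn": 0},{"hand": 1,"xyz": [0.002,0,0],"turn": 0},{"hand": 1,"xyz": [0.0025,0,0],"turn": 0},{"hand": 1,"xyz": [0.003,0,0],"turn": 0},{"hand": 1,"xyz": [0.0035,0,0],"turn": 0},{"hand": 1,"xyz": [0.004,0,0],"turn": 0},{"hand": 1,"xyz": [0.004,0,0],"turn": 0},{"hand": 1,"xyz": [0.004,0,0],"turn": 0}]}}

```text
clock: 11.5
eef_pos: [0.6382, 0.1295, 0.0659]
tool_rot: [3.141, 0.017, -0.003]
force: [-7.1, 1.0, -0.1]
gripper_width: 0.0357
grasp_force: 40.0
```

>>> {"name": "play_rows", "arguments": {"series": [{"hand": 1,"xyz": [0.0003,0,0],"turn": 0},{"hand": 1,"xyz": [0.0006,0,0],"turn": 0},{"hand": 1,"xyz": [0.0009,0,0],"turn": 0},{"hand": 1,"xyz": [0.0012,0,0],"turn": 0},{"hand": 1,"xyz": [0.0015,0,0],"turn": 0},{"hand": 1,"xyz": [0.0015,0,0],"turn": 0},{"hand": 1,"xyz": [0.0015,0,0],"turn": 0},{"hand": 1,"xyz": [0.0015,0,0],"turn": 0},{"hand": 1,"xyz": [0.0015,0,0],"turn": 0},{"hand": 1,"xyz": [0.0015,0,0],"turn": 0}]}}

```text
clock: 12.75
eef_pos: [0.6395, 0.1295, 0.066]
tool_rot: [3.141, 0.017, -0.004]
force: [-7.3, -0.1, 1.0]
gripper_width: 0.0356
grasp_force: 40.0
```

>>> {"name": "play_rows", "arguments": {"series": [{"hand": 1,"xyz": [0.0003,0,0],"turn": 0},{"hand": 1,"xyz": [0.0006,0,0],"turn": 0},{"hand": 1,"xyz": [0.0009,0,0],"turn": 0},{"hand": 1,"xyz": [0.0012,0,0],"turn": 0},{"hand": 1,"xyz": [0.0015,0,0],"turn": 0},{"hand": 1,"xyz": [0.0015,0,0],"turn": 0},{"hand": 1,"xyz": [0.0015,0,0],"turn": 0},{"hand": 1,"xyz": [0.0015,0,0],"turn": 0},{"hand": 1,"xyz": [0.0015,0,0],"turn": 0},{"hand": 1,"xyz": [0.0015,0,0],"turn": 0}]}}

```text
clock: 14.0
eef_pos: [0.6397, 0.1295, 0.0657]
tool_rot: [3.141, 0.018, -0.007]
force: [-10.4, 0.1, 2.7]
gripper_width: 0.0361
grasp_force: 40.0
```

```bash
python3 - <<'E'
from h import *
print(*toolmove((.6415,.1299,.0664),0.65),r.read_state()["moment"])
im=r.grab_frame("side");cv2.imwrite("pics/s3.png",cv2.resize(im[120:230,230:370],None,fx=5,fy=5,interpolation=cv2.INTER_CUBIC))
E
```

```text
eef [0.6397 0.1295 0.0657] yaw 0.65 tilt [-0.005 -0.001 -1.   ] shift [ 0.0018 -0.0004 -0.0007] turn -0.0 F [-10.4   0.1   2.7] w 0.03611616030839749 40.01191735267639 t 14.0 [-0.03347464  2.23373381 -0.26957483]
```

View pics/s3.png

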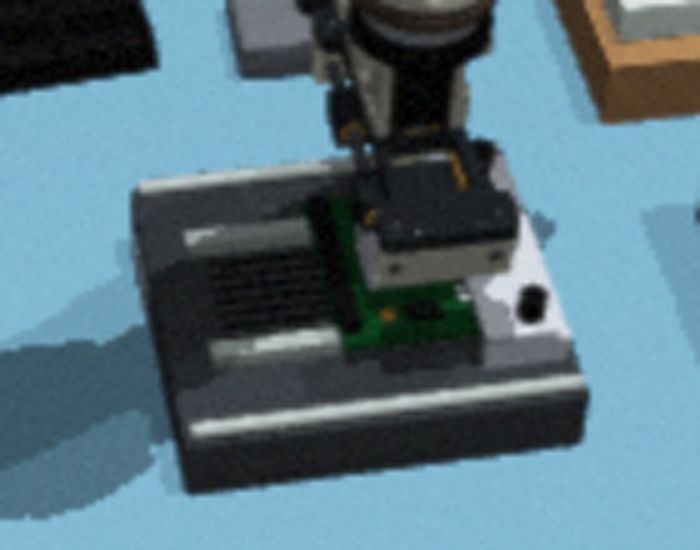

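The side view shows the board under the lip with its front hidden behind the lip edge (475,330). The last step moved it 0.2 mm for 3 N, so it is at the hard stop. I'll add a little margin and check that it has settled.

>>> {"name": "play_rows", "arguments": {"series": [{"hand": 1,"xyz": [0.0003,0,0],"turn": 0},{"hand": 1,"xyz": [0.0006,0,0],"turn": 0},{"hand": 1,"xyz": [0.001,0,0],"turn": 0},{"hand": 1,"xyz": [0.001,0,0],"turn": 0},{"hand": 1,"xyz": [0.001,0,0],"turn": 0},{"hand": 1,"xyz": [0.001,0,0],"turn": 0},{"hand": 1,"xyz": [0.001,0,0],"turn": 0},{"hand": 1,"xyz": [0.001,0,0],"turn": 0},{"hand": 1,"xyz": [0.001,0,0],"turn": 0},{"hand": 1,"xyz": [0.001,0,0],"turn": 0}]}}

```text
clock: 15.3
eef_pos: [0.6397, 0.1295, 0.0655]
tool_rot: [3.14, 0.018, -0.01]
force: [-12.3, -0.8, 3.2]
gripper_width: 0.0358
grasp_force: 40.0
```

>>> {"name": "play_rows", "arguments": {"series": [{"hand": 1,"xyz": [0,0,0],"turn": 0},{"hand": 1,"xyz": [0,0,0],"turn": 0},{"hand": 1,"xyz": [0,0,0],"turn": 0},{"hand": 1,"xyz": [0,0,0],"turn": 0},{"hand": 1,"xyz": [0,0,0],"turn": 0},{"hand": 1,"xyz": [0,0,0],"turn": 0},{"hand": 1,"xyz": [0,0,0],"turn": 0},{"hand": 1,"xyz": [0,0,0],"turn": 0},{"hand": 1,"xyz": [0,0,0],"turn": 0},{"hand": 1,"xyz": [0,0,0],"turn": 0}]}}

```text
clock: 16.55
eef_pos: [0.6397, 0.1296, 0.0655]
tool_rot: [3.14, 0.018, -0.01]
force: [-12.5, -0.5, 4.1]
gripper_width: 0.0357
grasp_force: 40.0
```

```bash
python3 -c "
from workcell import r
print(r.close_job())"
```

```text
the job is handed in; nothing more can be done
None
```

I handed the job in with the board still gripped at 40 N and its plain edge under the lip, pressed against what the readings show is the bar's hard stop at about 12.5 N; no verdict came back.

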